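# Start the tin shaker for the filled tin

## Robot

A 6-joint arm with a two-finger parallel gripper is mounted at the origin on a cart in front of the work surface, level with it; the furniture and walls round the work are solid. World frame = base frame: x ahead of the robot, y to its left, z up, the work surface at z = 0. Lengths are in m, angles in rad, forces in N, time in s.
With the tool pointing down it reaches from about 0.35 to 0.775 m from the base axis. Payload 5.5 kg.
Tool frame: the origin (TCP) lies at the very end of the fingers, on their centre line; the grasp point (between the pads) lies 19 mm behind it; z points along the fingers, y is the line along which they close (so a half turn about z gives the same grasp; the last joint's range is limited). The gripper opens to 85 mm and grips with 20 to 120 N. Pads are 22 mm wide; open, the fingers measure 114 mm over their backs; the gripper's body (76 mm by 85 mm) begins 54 mm behind the grasp point. The pads swing forward as they close: fully open they stand 13 mm farther back than shut.
Start: joints at [-1.254, 0.313, 0.046, 1.304, 0, 1.431], TCP at [0.254, -0.516, 0.231] pointing down, gripper open.
Joint ranges: [-2.76, 2.76], [-0.86, 1.69], [-1.03, 1.26], [-2.2, 2.34], [-1.47, 1.5], [-3.14, 3.14]. Speed limits (rad/s): [2.57, 2.57, 3.14, 3.14, 3.14, 3.14].

## Interface

Orientations are given as a unit quaternion [w, x, y, z].
In Python, from workcell import env gives the robot as it stands. The module is installed in compiled form; this text tells all that it offers.
- The arm moves only by the tool jog_arm, never from a script. Its argument "rows" is a list of rows, each a list of 6 numbers: the shift along the world's x, y, z in units of 40 mm (1.0 is 40 mm), then the turn, a rotation vector about the world's x, y, z in units of 6 degrees (1.0 is 6 degrees). In form: [[x, y, z, wx, wy, wz], ...]. A call has 1 to 12 rows; each row is the pose to reach, as a shift and turn from the pose commanded when the call began; what a row does not reach only later rows make up. A row lasts 1/12 s, in which the tool goes at most 41.7 mm and 7.16 degrees, less where a joint would pass 70% of its speed; a pose out of reach is approached as far as the arm can. A call with a gripper value outside its range is refused whole. "jaw" is the gripper command: -1 is fully open, 1 is shut, values between are in proportion, set as the call begins (left out, the last holds). The fingers move at their own pace and stop on an object; "force" is the grip in N (left out, the last holds). Time passes only in rows, so rows that repeat a pose let the fingers close. It gives the time, the measured TCP pose, the force, the opening and the grip force at its end, in the units of the state.
- env.get_state(): the state, without advancing time (a new reading comes with each control period).
- env.read_camera(name): name is "scene" or "top"; returns a dict with "pixels" (400x640x3 uint8, red, green, blue), "mtx" (3x3 intrinsics, pixels), "k1" (the pictures are not rectified: a ray, as slopes to the right and down, at radius r is drawn at 1 + k1 r^2 times it, then the intrinsics apply), "cam_to_world" (4x4, takes a point from camera to world coordinates). Camera axes: x right, y up, looking along -z (the intrinsics and any distortion apply to the point x, -y, -z); pixel columns grow to the right and rows downward; lengths in m; the calibration is good to about 2 mm. A picture is of the moment at which its call begins. There is no depth.
- env.hand_in(): hands the job in; it is judged then, once.
The state is a dict: "clock": time; "joint_pos": joint angles; "qvel": joint speeds; "tau": joint torques, N m; "tcp_pos": TCP position; "orientation": TCP orientation; "wrist_force": force on the tool from outside, world axes, zero at the start; "ft_torque": the same for the moment, N m; "finger_gap": finger opening in m; "grip_force": force on a finger pad.
Only numpy, scipy, OpenCV 4.12 (cv2) and the standard library are available. Lean on these libraries where they do the work, as an engineer would, in place of code of your own. Each camera call takes 0.05 s, during which the arm holds its last target. There are 200 camera calls.

## Task

Start the little two-place tin shaker for the tin that is filled: slide its main switch (middle of the sloped face) fully across to on, and likewise the small slide switch on the side where the filled tin stands. Leave the other side's switch off all the time, and do not disturb the tins or the things lying around.

Things in the scene. Friction and masses are not known exactly. Their poses are not given: they have to be found in the camera images.
- shaker: grey two-place tin shaker, fixed to the bench, 200 mm deep (x), 270 mm wide (y). Origin: centre of its underside; x to its back, y to its left seen from its front (the robot's side), z up. Its deck for the tins is 137 mm high.
- control_face (a point): middle of the sloped control face: 100 mm long, rising to the back at 25 degrees from a front edge 95 mm high to the deck. Axes: x up the slope, y to the shaker's left, z square out of the face. In a row across it, 5 mm below this point on the slope (x -5 mm), sit three flush slide switches: left (y 85 mm), main (y 0), right (y -85 mm). All slide to the shaker's right (-y) for on.
- hood_lip (a point): middle of the front edge of the steel splash hood over the top of the control face, as wide as the shaker. The lip is an 8 mm plate parallel to the face, 45 to 53 mm out from it, running from here (67 mm up the slope, 22 mm above the switch centres) up to a wall at 92 mm. A vertical gripper at a switch strikes it; one square to the face clears it.
- left_place (a point): middle of the left tin place, on the deck: a round mat 3 mm thick between four rubber posts 16 mm high
- right_place (a point): middle of the right tin place, the same, 140 mm from the left one
- main_switch (a joint): slider of the main switch, in the middle, the longer ridge. Travel in m: 0 = off (ridge at the shaker's left end of its slot, where it starts), 0.012 = on (12 mm further to the shaker's right, at the side of the small white pip on the face). A detent holds either end: about 4.5 N starts it moving, past the middle (0.006) it snaps on to the far end by itself.
- left_switch (a joint): slider of the switch for the left tin place (shaker's +y). Travel in m: 0 = off (ridge at the shaker's left end of its slot, where it starts), 0.012 = on (12 mm further to the shaker's right, at the side of the small white pip on the face). A detent holds either end: about 4.5 N starts it moving, past the middle (0.006) it snaps on to the far end by itself.
- right_switch (a joint): slider of the switch for the right tin place (shaker's -y). Travel in m: 0 = off (ridge at the shaker's left end of its slot, where it starts), 0.012 = on (12 mm further to the shaker's right, at the side of the small white pip on the face). A detent holds either end: about 4.5 N starts it moving, past the middle (0.006) it snaps on to the far end by itself.
- main_ridge (a point): centre of the top of the ridge of the main switch; travels with the slider. The ridge is 9 mm wide along the travel (y), 24 mm long up the slope (x) and stands 7 mm out of the sloped face, so this point lies 7 mm above the face. Axes as those of control_face: x up the slope, y to the shaker's left, z square out of the face.
- left_ridge (a point): centre of the top of the ridge of the left switch; travels with the slider. The ridge is 9 mm wide along the travel (y), 16 mm long up the slope (x) and stands 7 mm out of the sloped face, so this point lies 7 mm above the face. Axes as those of control_face: x up the slope, y to the shaker's left, z square out of the face.
- right_ridge (a point): centre of the top of the ridge of the right switch; travels with the slider. The ridge is 9 mm wide along the travel (y), 16 mm long up the slope (x) and stands 7 mm out of the sloped face, so this point lies 7 mm above the face. Axes as those of control_face: x up the slope, y to the shaker's left, z square out of the face.
- filled_tin: round metal sample tin, 57 mm across, 35 mm high, filled with dark material; stands in one of the two tin places of the shaker, loose; origin: centre of its underside
- empty_tin: the same tin, empty, in the other place; loose; origin: centre of its underside
- log_book: spiral-bound note book, 148 x 109 x 16 mm, lying loose to the right of the shaker; origin: centre of its underside; leave alone
- stopwatch: digital stopwatch, 82 x 64 x 20 mm, lying loose to the left of the shaker; origin: centre of its underside; leave alone
- brass_weight: brass knob weight, 33 mm across, 40 mm high, standing loose to the left of the shaker, behind the stopwatch; origin: centre of its underside; leave alone
There are look-alikes about, which are no part of the job. There is more than one size of the filled_tin; the job needs the smallest.

How it is judged:
By the outcome, as a careful person would: the job done as asked, in the order asked, and still so for the second after the job is handed in, with the robot touching nothing.
It also fails if it takes over 42 s, if anything falls off the work surface, if the arm or the gripper's body presses on something with over 40 N, if the wrist force passes 120 N, or if a joint passes its speed limit or range.

## Working session

There is one attempt and no reset: what is moved stays moved. The work goes in short steps, Python scripts to look and compute and a tool call to move; the robot and the scene stay as the last step left them, time stands still between calls to the robot, and variables do not carry over. Pictures are saved under pics/ and viewed, at most 10 in all, crops included, and the job is handed in when it is done.

Besides the shell and the picture viewer there is one more tool, called after "Emit:" by a JSON object that holds its "method" and its "body", one argument or row to a line. jog_arm: Moves the arm, as the interface text tells. Its arguments: {"type":"object","properties":{"rows":{"type":"array","items":{"type":"array","items":{"type":"number"}}},"jaw":{"type":"number"},"force":{"type":"number"}},"required":["rows"]}

```bash
mkdir -p pics; python3 - <<'E'
from workcell import env
import cv2,numpy as np,pickle
for n in("scene","top"):
    c=env.read_camera(n); pickle.dump(c,open(n+".pkl","wb"))
    cv2.imwrite(f"pics/{n}0.png",c["pixels"][...,::-1]); print(n,c["mtx"],c["k1"],c["cam_to_world"])
print(env.get_state())
E
```

```text
scene [[420.98880056   0.         320.24070032]
 [  0.         420.98880056 191.90260345]
 [  0.           0.           1.        ]] 0.023760092153547716 [[-0.72998494  0.33914622 -0.59338168 -0.06731876]
 [-0.68331602 -0.38017189  0.62333663  0.71023211]
 [-0.01418477  0.86049356  0.5092638   0.73234774]
 [ 0.          0.          0.          1.        ]]
top [[513.06935136   0.         325.2786087 ]
 [  0.         513.06935136 196.75312163]
 [  0.           0.           1.        ]] -0.14883822912874828 [[-0.01141184  0.98205394 -0.18825469  0.38931328]
 [-0.99990584 -0.01264239 -0.00533717 -0.0201815 ]
 [-0.00762138  0.18817606  0.98210574  1.31828653]
 [ 0.          0.          0.          1.        ]]
{'clock': 0.1, 'joint_pos': array([-1.25359298e+00,  3.13932250e-01,  4.51023458e-02,  1.30361538e+00,
       -3.03735915e-05,  1.43125804e+00]), 'qvel': array([ 0.00092827, -0.00228701,  0.00334776, -0.00053069,  0.00038804,
        0.00116544]), 'tau': array([ 1.59988682e-03, -4.81728172e+01,  2.99241793e+01,  1.28023801e-02,
       -1.80457232e-04, -5.03090263e-06]), 'tcp_pos': array([ 0.2534606 , -0.5156122 ,  0.23049809]), 'orientation': array([-8.19879280e-04,  9.74036186e-01,  2.26390875e-01, -8.82710437e-05]), 'wrist_force': array([ 0.93096057, -0.39733648, -0.13016922]), 'ft_torque': array([-0.03796191,  0.0464158 , -0.00156652]), 'grip_force': 0.0, 'finger_gap': 0.08565324622175594}
```

View pics/scene0.png

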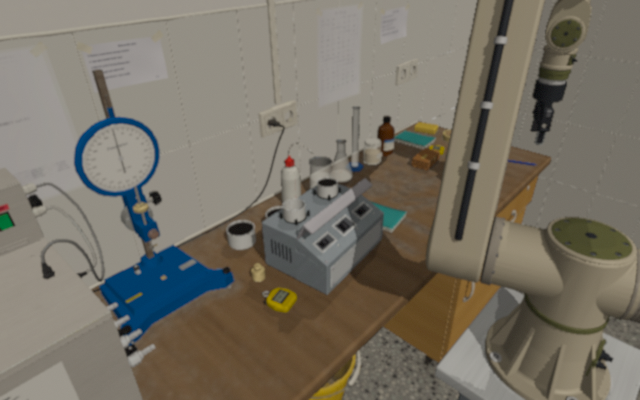

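View pics/top0.png

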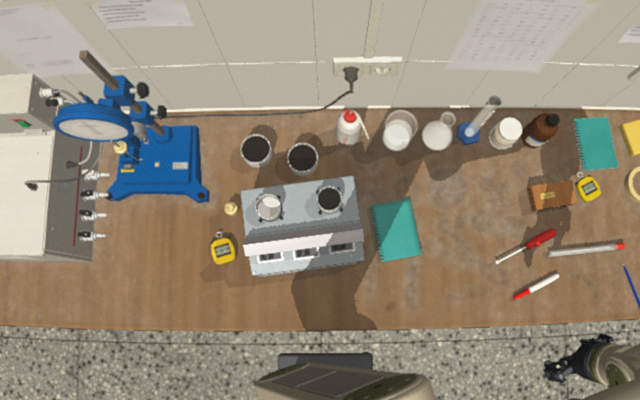

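The top view shows the shaker at about (302,226). The tin at (330,199) looks dark and the one at (269,206) looks bright and empty. I'll enlarge both views to check.

```bash
python3 - <<'E'
import cv2
a=cv2.imread("pics/top0.png")[170:280,235:370]; cv2.imwrite("pics/topc.png",cv2.resize(a,None,fx=5.4,fy=5.4,interpolation=cv2.INTER_CUBIC))
a=cv2.imread("pics/scene0.png")[170:295,255:390]; cv2.imwrite("pics/scc.png",cv2.resize(a,None,fx=4.8,fy=4.8,interpolation=cv2.INTER_CUBIC))
E
```

```text
(no output)
```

View pics/topc.png

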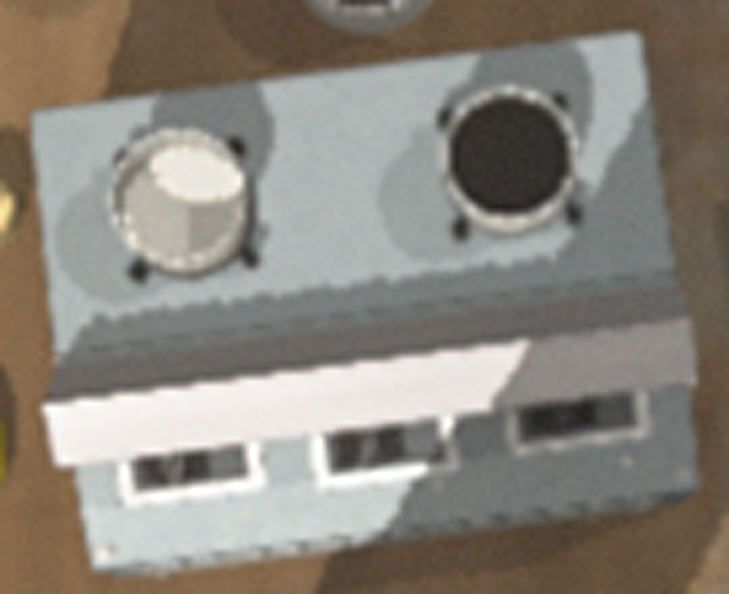

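View pics/scc.png

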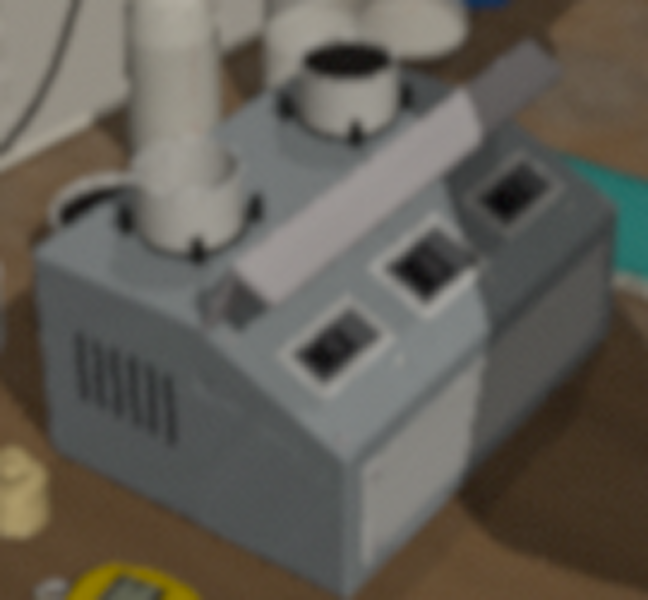

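The right tin (shaker −y) holds the dark material, so the job is the main switch first, then the right one. Next I'll fit the shaker pose from corner pixels in both views.

```bash
cat > h.py <<'E'
import numpy as np,pickle,cv2
from scipy.spatial.transform import Rotation as R
from scipy.optimize import least_squares
cams={n:pickle.load(open(n+".pkl","rb")) for n in("scene","top")}
def proj(n,P):
    c=cams[n];T=np.linalg.inv(c["cam_to_world"]);p=T[:3,:3]@P+T[:3,3]
    s=np.array([p[0],-p[1]])/-p[2]; s=s*(1+c["k1"]*(s@s)); return (c["mtx"]@[*s,1])[:2]
F=np.array([-.0547,0,.1161]);Rf=R.from_euler('y',-25,degrees=True)
def world(q,P): return R.from_euler('z',q[2]).apply(P)+[q[0],q[1],0]
def face(p): return Rf.apply(p)+F   # control_face -> shaker
E
cat > fit.py <<'E'
from h import *
t=lambda u,v:((u+.5)/5.4+234.5,(v+.5)/5.4+169.5)
s=lambda u,v:((u+.5)/4.8+254.5,(v+.5)/4.8+169.5)
obs=[("top",(.1,.135,.137),t(33,112)),("top",(.1,-.135,.137),t(640,33)),("top",(-.1,.135,.095),t(95,570)),("top",(-.1,-.135,.095),t(697,490)),
("scene",(-.1,.135,.095),s(345,462)),("scene",(.1,.135,.137),s(38,258)),("scene",(-.1,-.135,.095),s(615,215)),("scene",(-.1,.135,0),s(345,597))]
def res(q): return np.array([proj(n,world(q,np.array(P)))-o for n,P,o in obs]).ravel()
r=least_squares(res,[.45,0,0],loss='soft_l1');q=r.x;print(q,np.degrees(q[2]));print(res(q).reshape(-1,2).round(1))
np.save("q.npy",q)
for k,y in(("L",.085),("M",0),("R",-.085)): 
    print(k,world(q,face([-.005,y+.006,.007])).round(4))
    print(proj("top",world(q,face([-.005,y,0])))*5.4-np.array([235,170])*5.4+2.2)
    print(proj("scene",world(q,face([-.005,y,0])))*4.8-np.array([255,170])*4.8+2)
E
python3 fit.py
```

```text
[0.55157525 0.04147442 0.11840505] 6.784109863476599
[[-0.6 -0.5]
 [ 0.3 -0.5]
 [-0.6  0. ]
 [ 0.6  0.2]
 [ 0.2  0.3]
 [-1.4 -1.1]
 [ 1.5 -1.6]
 [ 0.5  2.7]]
L [0.4791 0.1245 0.1203]
[188.77962868 460.71967369]
[337.83751743 348.80480145]
M [0.4891 0.0401 0.1203]
[382.40903842 435.79351872]
[431.82955888 268.38840829]
R [ 0.4992 -0.0443  0.1203]
[576.1616641  410.44003145]
[516.06478488 196.35906813]
```

```bash
cat > go.py <<'E'
import sys
from h import *
from workcell import env
q=np.load("q.npy"); s=env.get_state()
Rw=R.from_euler('z',q[2])*Rf            # face axes in world
Rt=Rw*R.from_matrix(np.array([[1,0,0],[0,-1,0],[0,0,-1]]).T)
o=s["orientation"];Rc=R.from_quat([*o[1:],o[0]])
p=s["tcp_pos"]; W0=world(q,F)
print("t",s["clock"],"face mm",(Rw.inv().apply(p-W0)*1e3).round(1),"F face",Rw.inv().apply(s["wrist_force"]).round(1),"gap",s["finger_gap"],"q",s["joint_pos"].round(2))
tgt=np.array([float(a) for a in sys.argv[1:4]])/1e3
d=(W0+Rw.apply(tgt)-p)/.04; w=np.degrees((Rt*Rc.inv()).as_rotvec())/6
print("jog",d.round(3),w.round(3)," unit face 1mm in jog:",(Rw.as_matrix().T/40).round(5).tolist())
E
python3 go.py -8 35 70
```

```text
t 0.1 face mm [-230.  -518.   233.5] F face [ 0.7 -0.5 -0.5] gap 0.08565324622175594 q [-1.25  0.31  0.05  1.3  -0.    1.43]
jog [ 5.077 14.526 -1.358] [ 1.172 -4.017 -3.183]  unit face 1mm in jog: [[0.0225, 0.00268, 0.01057], [-0.00295, 0.02482, 0.0], [-0.01049, -0.00125, 0.02266]]
```

Emit:
{"method": "jog_arm", "body": {
  "rows": [
    [2,7,0.3,0.6,-2,-1.6],
    [2,7,0.3,0.6,-2,-1.6],
    [2,7,0.3,0.6,-2,-1.6],
    [2,7,0.3,0.6,-2,-1.6],
    [2,7,0.3,0.6,-2,-1.6],
    [2,7,0.3,0.6,-2,-1.6],
    [4,14.5,0.3,1.17,-4.02,-3.18],
    [4,14.5,0.3,1.17,-4.02,-3.18],
    [4,14.5,0.3,1.17,-4.02,-3.18],
    [4,14.5,0.3,1.17,-4.02,-3.18],
    [4,14.5,0.3,1.17,-4.02,-3.18],
    [4,14.5,0.3,1.17,-4.02,-3.18]
  ],
  "jaw": 1,
  "force": 40
}}

```text
clock: 1.1
tcp_pos: [0.3861, -0.0347, 0.2429]
orientation: [-0.011, 0.975, 0.057, 0.217]
wrist_force: [1.0, -0.1, -1.2]
finger_gap: 0.0001
grip_force: 0.0
```

```bash
python3 go.py -8 35 40
```

```text
t 1.1 face mm [-53.9 -56.1 165. ] F face [ 0.4 -0.2 -1.5] gap 8.66195490600158e-05 q [-0.49 -0.41 -0.7   0.92  0.24  2.58]
jog [ 2.076  2.54  -2.348] [0.021 0.015 0.027]  unit face 1mm in jog: [[0.0225, 0.00268, 0.01057], [-0.00295, 0.02482, 0.0], [-0.01049, -0.00125, 0.02266]]
```

Emit:
{"method": "jog_arm", "body": {
  "rows": [
    [1.2,2.5,-0.8,0.02,0.015,0.03],
    [1.2,2.5,-0.8,0.02,0.015,0.03],
    [1.2,2.5,-0.8,0.02,0.015,0.03],
    [1.76,2.5,-1.67,0.02,0.015,0.03],
    [1.76,2.5,-1.67,0.02,0.015,0.03],
    [2.08,2.54,-2.35,0.02,0.015,0.03],
    [2.08,2.54,-2.35,0.02,0.015,0.03],
    [2.08,2.54,-2.35,0.02,0.015,0.03],
    [2.08,2.54,-2.35,0.02,0.015,0.03]
  ]
}}

```text
clock: 1.85
tcp_pos: [0.4696, 0.0649, 0.1492]
orientation: [-0.013, 0.975, 0.059, 0.215]
wrist_force: [0.6, -0.0, -0.0]
finger_gap: -0.0001
grip_force: 0.0
```

```bash
python3 go.py -8 35 10; python3 - <<'E'
from workcell import env
import cv2
for n,(r0,r1,c0,c1) in {"scene":(170,295,255,390),"top":(170,280,235,370)}.items():
    c=env.read_camera(n)["pixels"][r0:r1,c0:c1,::-1]
    cv2.imwrite(f"pics/{n}1.png",cv2.resize(c,None,fx=4.8,fy=4.8,interpolation=cv2.INTER_CUBIC))
E
```

```text
t 1.85 face mm [-7.7 32.9 40.1] F face [ 0.6 -0.1 -0.3] gap -5.3011851288312416e-05 q [-0.09 -0.16 -0.79  0.52  0.09  2.95]
jog [ 0.304  0.089 -0.686] [-0.002 -0.02  -0.019]  unit face 1mm in jog: [[0.0225, 0.00268, 0.01057], [-0.00295, 0.02482, 0.0], [-0.01049, -0.00125, 0.02266]]
```

View pics/scene1.png

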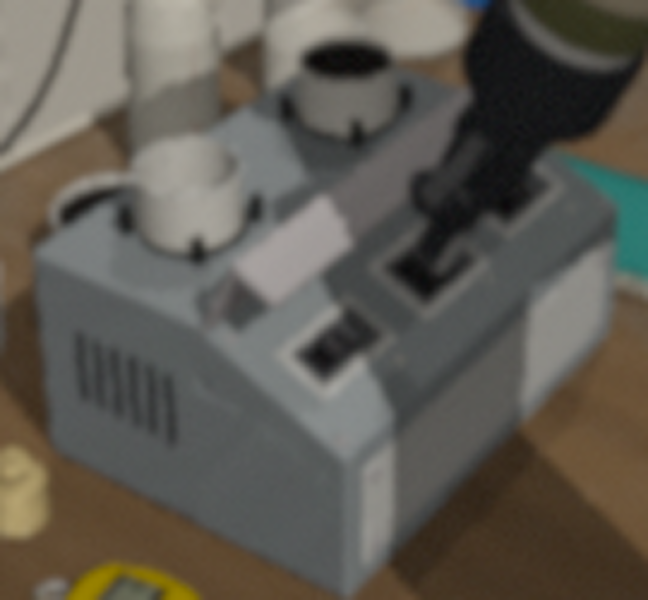

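The tool is square to the face and its closed tip hovers clear of the hood lip, at about (435,255) in the crop. Now I descend along the normal.

Emit:
{"method": "jog_arm", "body": {
  "rows": [
    [0.15,0.02,-0.34,0,0,0],
    [0.3,0.04,-0.68,0,0,0],
    [0.34,0.04,-0.75,0,0,0],
    [0.36,0.045,-0.79,0,0,0],
    [0.36,0.045,-0.79,0,0,0],
    [0.36,0.045,-0.79,0,0,0]
  ]
}}

```text
clock: 2.45
tcp_pos: [0.4847, 0.0669, 0.1182]
orientation: [-0.013, 0.975, 0.059, 0.216]
wrist_force: [-0.4, -0.3, 0.0]
finger_gap: -0.0001
grip_force: 0.0
```

```bash
python3 go.py -8 33 3
```

```text
t 2.45 face mm [-7.  33.1  5.6] F face [-0.3 -0.2  0.2] gap -0.00014773310922131758 q [-0.08 -0.09 -0.82  0.41  0.08  2.96]
jog [ 0.006 -0.002 -0.068] [-0.001 -0.003 -0.023]  unit face 1mm in jog: [[0.0225, 0.00268, 0.01057], [-0.00295, 0.02482, 0.0], [-0.01049, -0.00125, 0.02266]]
```

Emit:
{"method": "jog_arm", "body": {
  "rows": [
    [0.02,0.003,-0.045,0,0,0],
    [0.032,0.003,-0.07,0,0,0],
    [0.032,0.003,-0.07,0,0,0],
    [0.032,0.003,-0.07,0,0,0]
  ]
}}

```text
clock: 2.78
tcp_pos: [0.4856, 0.0672, 0.1145]
orientation: [-0.013, 0.975, 0.059, 0.215]
wrist_force: [-0.7, 0.2, 0.1]
finger_gap: -0.0001
grip_force: 0.0
```

```bash
python3 go.py -8 33 1
```

```text
t 2.7833 face mm [-7.7 33.3  1.8] F face [-0.6  0.3  0.4] gap -0.0001365866553914852 q [-0.08 -0.08 -0.82  0.4   0.08  2.96]
jog [ 0.002 -0.008 -0.022] [-0.001 -0.014 -0.027]  unit face 1mm in jog: [[0.0225, 0.00268, 0.01057], [-0.00295, 0.02482, 0.0], [-0.01049, -0.00125, 0.02266]]
```

Emit:
{"method": "jog_arm", "body": {
  "rows": [
    [0.01,-0.1,0,0,0,0],
    [0.024,-0.2,0,0,0,0],
    [0.03,-0.25,0,0,0,0],
    [0.03,-0.25,0,0,0,0]
  ]
}}

```text
clock: 3.12
tcp_pos: [0.487, 0.0566, 0.1144]
orientation: [-0.013, 0.975, 0.059, 0.215]
wrist_force: [-0.5, 0.3, -0.4]
finger_gap: 0.0
grip_force: 0.0
```

Emit:
{"method": "jog_arm", "body": {
  "rows": [
    [0.005,-0.04,0,0,0,0],
    [0.009,-0.075,0,0,0,0],
    [0.009,-0.075,0,0,0,0]
  ]
}}

```text
clock: 3.37
tcp_pos: [0.4873, 0.0539, 0.1144]
orientation: [-0.013, 0.975, 0.059, 0.215]
wrist_force: [0.7, -0.4, 0.1]
finger_gap: -0.0
grip_force: 0.0
```

```bash
python3 go.py -8 33 1
```

```text
t 3.3667 face mm [-7.7 20.   1.7] F face [ 0.6 -0.5 -0.2] gap -4.3551953873947884e-05 q [-0.12 -0.08 -0.82  0.41  0.1   2.93]
jog [-0.038  0.324 -0.019] [-0.001 -0.015 -0.023]  unit face 1mm in jog: [[0.0225, 0.00268, 0.01057], [-0.00295, 0.02482, 0.0], [-0.01049, -0.00125, 0.02266]]
```

Emit:
{"method": "jog_arm", "body": {
  "rows": [
    [0.005,-0.04,0,0,0,0],
    [0.009,-0.075,0,0,0,0],
    [0.009,-0.075,0,0,0,0]
  ]
}}

```text
clock: 3.62
tcp_pos: [0.4876, 0.051, 0.1144]
orientation: [-0.013, 0.975, 0.059, 0.215]
wrist_force: [0.2, -0.3, -0.5]
finger_gap: -0.0001
grip_force: 0.0
```

Emit:
{"method": "jog_arm", "body": {
  "rows": [
    [0.005,-0.04,0,0,0,0],
    [0.009,-0.075,0,0,0,0],
    [0.009,-0.075,0,0,0,0]
  ]
}}

```text
clock: 3.87
tcp_pos: [0.4878, 0.0487, 0.1144]
orientation: [-0.014, 0.975, 0.059, 0.215]
wrist_force: [0.2, 3.6, 0.9]
finger_gap: 0.0001
grip_force: 1.8
```

```bash
python3 go.py -8 33 1
```

```text
t 3.8667 face mm [-7.8 14.7  1.7] F face [0.9 3.6 0.5] gap 0.00011842278423452961 q [-0.13 -0.08 -0.82  0.41  0.11  2.91]
jog [-0.052  0.455 -0.018] [-0.013 -0.015 -0.034]  unit face 1mm in jog: [[0.0225, 0.00268, 0.01057], [-0.00295, 0.02482, 0.0], [-0.01049, -0.00125, 0.02266]]
```

Contact at 3.6 N, so I push on.

Emit:
{"method": "jog_arm", "body": {
  "rows": [
    [0.006,-0.05,0,0,0,0],
    [0.012,-0.1,0,0,0,0],
    [0.018,-0.15,0,0,0,0],
    [0.024,-0.2,0,0,0,0],
    [0.03,-0.25,0,0,0,0],
    [0.03,-0.25,0,0,0,0],
    [0.03,-0.25,0,0,0,0]
  ]
}}

```text
clock: 4.45
tcp_pos: [0.4891, 0.0383, 0.1144]
orientation: [-0.014, 0.975, 0.059, 0.215]
wrist_force: [0.8, 3.1, -0.1]
finger_gap: 0.0004
grip_force: 1.7
```

```bash
python3 go.py -8 33 1
```

```text
t 4.45 face mm [-7.7  4.3  1.7] F face [ 1.   3.  -0.6] gap 0.00037191144268756217 q [-0.16 -0.08 -0.82  0.41  0.12  2.89]
jog [-0.084  0.713 -0.019] [-0.008 -0.015 -0.027]  unit face 1mm in jog: [[0.0225, 0.00268, 0.01057], [-0.00295, 0.02482, 0.0], [-0.01049, -0.00125, 0.02266]]
```

Emit:
{"method": "jog_arm", "body": {
  "rows": [
    [0.003,-0.03,0,0,0,0],
    [0.006,-0.05,0,0,0,0],
    [0.006,-0.05,0,0,0,0]
  ]
}}

```text
clock: 4.7
tcp_pos: [0.4891, 0.0381, 0.1144]
orientation: [-0.015, 0.975, 0.06, 0.215]
wrist_force: [-0.6, 10.1, 1.4]
finger_gap: 0.0001
grip_force: 4.8
```

```bash
python3 go.py -8 33 1
```

```text
t 4.7 face mm [-7.7  4.   1.7] F face [ 1.2 10.1  1. ] gap 0.00014659173611090208 q [-0.16 -0.08 -0.82  0.41  0.12  2.88]
jog [-0.084  0.72  -0.019] [-0.039 -0.014 -0.055]  unit face 1mm in jog: [[0.0225, 0.00268, 0.01057], [-0.00295, 0.02482, 0.0], [-0.01049, -0.00125, 0.02266]]
```

The main switch is hard against its end stop (10 N) after about 12 mm. I back off, lift and move over to the right switch.

Emit:
{"method": "jog_arm", "body": {
  "rows": [
    [-0.012,0.1,0,0,0,0],
    [-0.024,0.2,0,0,0,0],
    [-0.024,0.2,0,0,0,0],
    [-0.23,0.175,0.45,0,0,0],
    [-0.44,0.15,0.906,0,0,0],
    [-0.44,0.15,0.906,0,0,0],
    [-0.34,-0.7,0.906,0,0,0],
    [-0.236,-1.59,0.906,0,0,0],
    [-0.236,-1.59,0.906,0,0,0],
    [-0.236,-1.59,0.906,0,0,0]
  ]
}}

```text
clock: 5.53
tcp_pos: [0.4804, -0.0297, 0.1504]
orientation: [-0.012, 0.975, 0.057, 0.215]
wrist_force: [0.2, 0.3, -0.7]
finger_gap: 0.0002
grip_force: 0.0
```

```bash
python3 go.py -6 -61 2; python3 - <<'E'
from workcell import env
import cv2
c=env.read_camera("scene")["pixels"][170:295,255:390,::-1]
cv2.imwrite("pics/scene2.png",cv2.resize(c,None,fx=4.8,fy=4.8,interpolation=cv2.INTER_CUBIC))
E
```

```text
t 5.5333 face mm [ -7.6 -62.3  41.4] F face [-0.1  0.3 -0.7] gap 0.00024989764149647596 q [-0.35 -0.14 -0.76  0.55  0.19  2.71]
jog [ 0.446  0.086 -0.876] [ 0.004 -0.014  0.02 ]  unit face 1mm in jog: [[0.0225, 0.00268, 0.01057], [-0.00295, 0.02482, 0.0], [-0.01049, -0.00125, 0.02266]]
```

View pics/scene2.png

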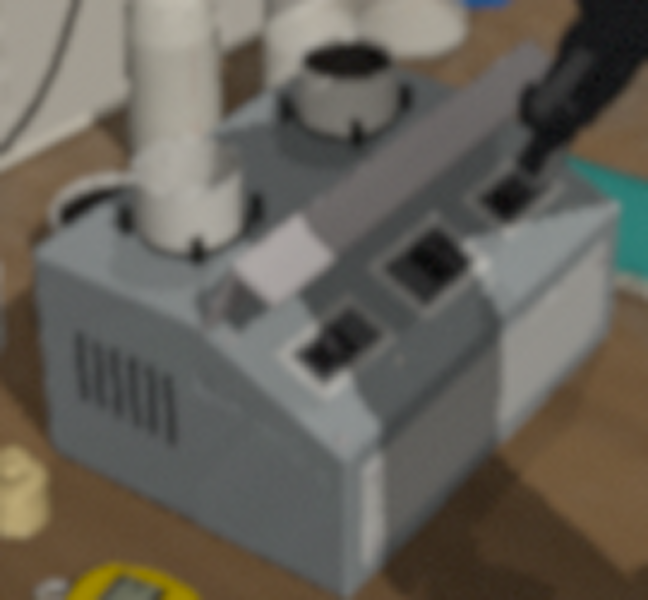

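The main ridge now sits at the right end of its slot (about 440,255) and the left one is unchanged. I descend beside the right switch.

Emit:
{"method": "jog_arm", "body": {
  "rows": [
    [0.12,0.1,-0.22,0,0,0],
    [0.32,0.1,-0.62,0,0,0],
    [0.4,0.09,-0.8,0,0,0],
    [0.445,0.086,-0.875,0,0,0],
    [0.445,0.086,-0.875,0,0,0],
    [0.445,0.086,-0.875,0,0,0]
  ]
}}

```text
clock: 6.08
tcp_pos: [0.4974, -0.0234, 0.1155]
orientation: [-0.013, 0.975, 0.06, 0.215]
wrist_force: [0.0, -0.7, -0.2]
finger_gap: 0.0001
grip_force: 0.0
```

```bash
python3 go.py -6 -61 2
```

```text
t 6.0833 face mm [ -6.3 -58.    2.3] F face [-0.1 -0.7 -0.2] gap 0.00012691435264806572 q [-0.32 -0.06 -0.79  0.44  0.18  2.74]
jog [ 0.02  -0.074 -0.003] [-0.003 -0.022 -0.035]  unit face 1mm in jog: [[0.0225, 0.00268, 0.01057], [-0.00295, 0.02482, 0.0], [-0.01049, -0.00125, 0.02266]]
```

Emit:
{"method": "jog_arm", "body": {
  "rows": [
    [0.012,-0.1,0,0,0,0],
    [0.024,-0.2,0,0,0,0],
    [0.03,-0.25,0,0,0,0],
    [0.036,-0.3,0,0,0,0],
    [0.042,-0.35,0,0,0,0],
    [0.048,-0.4,0,0,0,0],
    [0.054,-0.45,0,0,0,0],
    [0.06,-0.5,0,0,0,0],
    [0.066,-0.55,0,0,0,0],
    [0.066,-0.55,0,0,0,0],
    [0.066,-0.55,0,0,0,0]
  ]
}}

```text
clock: 7.0
tcp_pos: [0.5001, -0.0459, 0.1154]
orientation: [-0.013, 0.975, 0.059, 0.215]
wrist_force: [0.2, 1.9, 0.1]
finger_gap: 0.0001
grip_force: 0.9
```

Emit:
{"method": "jog_arm", "body": {
  "rows": [
    [0.004,-0.035,0,0,0,0],
    [0.004,-0.035,0,0,0,0],
    [0.004,-0.035,0,0,0,0]
  ]
}}

```text
clock: 7.25
tcp_pos: [0.5001, -0.0461, 0.1154]
orientation: [-0.015, 0.975, 0.06, 0.215]
wrist_force: [-1.0, 6.2, 0.8]
finger_gap: 0.0001
grip_force: 2.9
```

```bash
python3 go.py -6 -61 2
```

```text
t 7.25 face mm [ -6.4 -80.9   2.2] F face [0.1 6.3 0.9] gap 0.00012649113129472488 q [-0.38 -0.04 -0.78  0.45  0.21  2.68]
jog [-0.048  0.495  0.   ] [-0.025 -0.018 -0.042]  unit face 1mm in jog: [[0.0225, 0.00268, 0.01057], [-0.00295, 0.02482, 0.0], [-0.01049, -0.00125, 0.02266]]
```

Emit:
{"method": "jog_arm", "body": {
  "rows": [
    [0.003,-0.02,0,0,0,0],
    [0.003,-0.02,0,0,0,0],
    [-0.012,0.1,0,0,0,0],
    [-0.024,0.2,0,0,0,0],
    [-0.024,0.2,0,0,0,0],
    [-0.23,0.175,0.45,0,0,0],
    [-0.44,0.15,0.906,0,0,0],
    [-0.9,0.1,1.8,0,0,0],
    [-1.5,-0.5,2.2,0,0,0],
    [-2,-1.5,2.4,0,0,0],
    [-2.5,-2.5,2.4,0,0,0],
    [-2.5,-2.5,2.4,0,0,0]
  ]
}}

```text
clock: 8.25
tcp_pos: [0.3991, -0.154, 0.2133]
orientation: [-0.01, 0.975, 0.055, 0.216]
wrist_force: [0.8, 0.4, -0.4]
finger_gap: 0.0001
grip_force: 0.0
```

Emit:
{"method": "jog_arm", "body": {
  "rows": [
    [0,-1,0,0,0,0],
    [0,-2,0,0,0,0],
    [0,-2,0,0,0,0],
    [0,-2,0,0,0,0]
  ]
}}

```text
clock: 8.58
tcp_pos: [0.4004, -0.2298, 0.2113]
orientation: [-0.013, 0.975, 0.057, 0.215]
wrist_force: [-1.0, 1.4, -0.7]
finger_gap: -0.0001
grip_force: 0.0
```

```bash
python3 - <<'E'
from workcell import env
import cv2,numpy as np
a=env.read_camera("scene")["pixels"][170:295,255:390,::-1]
b=env.read_camera("top")["pixels"][170:280,235:370,::-1]
z=lambda i:cv2.resize(i,(400,370),interpolation=cv2.INTER_CUBIC)
cv2.imwrite("pics/both3.png",np.hstack([z(a),z(b)]))
s=env.get_state();print(s["clock"],s["wrist_force"],np.abs(s["qvel"]).max())
E
```

```text
8.6833 [ 0.18333481 -0.4376223  -0.08958023] 0.02293594397735356
```

View pics/both3.png

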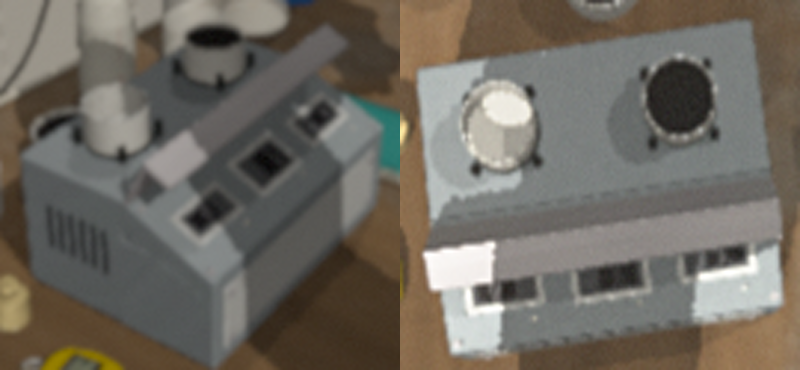

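The main ridge (270,158) and right ridge (325,115) sit at the right ends of their slots. The left one is unchanged, the tins stand as before, and the arm is clear.

```bash
python3 -c "
from workcell import env
print(env.hand_in())"
```

```text
the job is handed in; nothing more can be done
None
```

I slid the main switch and then the right switch (the filled tin's side) fully to on, left the left switch off, saw the tins undisturbed in the last picture, and handed the job in at about 8.7 s.

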